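# Stop the block heater rocking with a wedge

### The arm

A 6-joint arm with a two-finger parallel gripper is mounted at the origin on the work surface. World frame = base frame: x ahead of the robot, y to its left, z up, the work surface at z = 0. Lengths are in m, angles in degrees, forces in N, time in s.
With the tool pointing down it reaches from about 0.25 to 0.725 m from the base axis. Payload 9.7 kg.
Tool frame: the origin (TCP) lies midway between the tips of the shut fingers; the grasp point (between the pads) lies 19 mm behind it; z points along the fingers, x is the direction in which the jaws open and shut, and the axes are right-handed (so a half turn about z gives the same grasp; the last joint's range is limited). The gripper opens to 85 mm and grips with 20 to 120 N. Pads are 22 mm wide; open, the fingers measure 114 mm over their backs; the gripper's body (76 mm by 85 mm) begins 54 mm behind the grasp point. The pads swing forward as they close: fully open they stand 13 mm farther back than shut.
Start: joints at [66.062, 4.979, 10.078, 95.1, 0, 90], TCP at [0.223, 0.503, 0.231] pointing down, gripper open.
Joint ranges: [-179.16, 179.16], [-48.56, 103.87], [-65.8, 70.77], [-126.05, 130.52], [-82.76, 87.17], [-180, 180]. Speed limits (degrees/s): [127.2, 127.2, 147.25, 180, 180, 180].

### API

Orientations are given as [roll, pitch, yaw] about the fixed x, y, z axes, in that order (R = Rz(yaw) Ry(pitch) Rx(roll)).
In Python, from workcell import bot, optics gives the robot as it stands.
- The arm moves only by the shell command python3 -m creep 'ROWS' [FORCE]. ROWS is JSON, a list of rows, each a list of 7 numbers: the shift along the tool's x, y, z in m, then the turn, a rotation vector about the tool's x, y, z in rad, then the opening, from 0 (shut) to 1 (fully open). A call has 1 to 8 rows; each row is the pose to reach, as a shift and turn from the pose commanded when the call began, along the tool's axes at that moment; what a row does not reach only later rows make up. A row lasts 1/10 s, in which the tool goes at most 50 mm and 8.59 degrees, less where a joint would pass 70% of its speed; a pose out of reach is approached as far as the arm can. A call with a gripper value outside its range is refused whole. The fingers move at their own pace and stop on an object; FORCE is the grip in N (left out, the last holds). Time passes only in rows, so rows that repeat a pose let the fingers close. It gives the time, the measured TCP pose, the force and the opening at its end, in the units of the state.
- bot.get_obs(): the state, without advancing time (a new reading comes with each control period).
- optics.camera(name): name is "scene" or "side" or "wrist"; returns the picture (400x640x3 uint8, red, green, blue); there is no depth.
- optics.camera_params(name): a dict with "camera_matrix" (3x3 intrinsics, pixels), "D" ([k1, k2, p1, p2, k3] as OpenCV has them; the pictures are not rectified), "R" (3x3) and "t" (3): a world point X has camera coordinates R X + t; the wrist camera has in their place "mount" (4x4, takes a point from camera to tool coordinates, whose origin is the TCP and whose axes are the tool frame's). Camera axes: x right, y down, z forward; pixel columns grow to the right and rows downward; lengths in m; the calibration is good to about 2 mm. A picture is of the moment at which its call begins: read the wrist's pose just before it. camera_params takes no time and is no camera call.
- bot.job_done(): hands the job in, once; it reports no verdict.
The state is a dict: "time": time; "q": joint angles; "qd": joint speeds; "joint_efforts": joint torques, N m; "ee_pos": TCP position; "tcp_rot": TCP orientation; "wrist_force": force on the tool from outside, world axes, zero at the start; "torque": the same for the moment, N m; "opening": finger opening in m.
Only numpy, scipy, OpenCV 4.12 (cv2) and the standard library are available. Lean on these libraries where they do the work, as an engineer would, in place of code of your own. Each camera call takes 0.05 s, during which the arm holds its last target.

### The job

The block heater rocks because its steel front-right foot is too short. First press down with the fingertips on the yellow dot above that foot until you feel the heater rock, then push the purple wedge along the bench, thin end first, under the short foot, just until it takes up the gap, without jacking the heater up or shoving it out of its place. Finish while holding a firm press of about 10 N on the yellow dot, the heater now steady and level on the wedge; grasp and lift nothing, and leave the other things alone.

Things in the scene. Friction and masses are not known exactly. Their poses are not given: they have to be found in the camera images.
- heater: pale grey block heater that rocks, about 2.2 kg: 200 mm (x) by 150 mm (y), flat top 77 mm above the bench, underside at 22 mm; an aluminium tube block 100 x 80 mm, centred at (35, 25) mm, rises 18 mm above the top. Origin: middle of the footprint at bench level; +x front to back, z up. Stands level on three round-ended 22 mm feet at (-82, 57), (82, -57), (82, 57) mm; the fourth, at (-82, -57), is too short
- heater_dot (a point): centre of the yellow dot (24 mm across) on the heater's top surface, straight above the short foot, at (-82, -57, 77) mm in its frame. Before wedging, 1.5 to 3 N pressed here tips the heater 4 to 7 degrees until the short foot meets the bench; let go, it falls back level
- heater_foot (a point): point at bench level straight below the centre of the short steel foot (heater frame (-82, -57, 0) mm). The foot is seized, its round end (9 mm radius) hangs 6 to 11 mm above the bench when the heater is level; how much is unknown
- wedge: purple wedge, 0.12 kg, loose on the bench beside the heater's -y side, pointing roughly at the short foot. Origin: middle of its underside; it points along its +x: thin edge (2 mm) at x = +60 mm, rising evenly to 22 mm at x = -60 mm; 50 mm wide. Slides at about 1 N; on meeting the short foot the resistance rises by several N within a few mm. Stays where it is left
- wedge_back (a point): centre of the rear face of the wedge's upright push plate (56 mm wide, 34 mm high, 8 mm thick), 60 mm behind the wedge's origin, 17 mm above the bench; its x axis is the wedge's pointing direction
- tips_blue: bystander, to be left alone: blue pipette-tip box with white top, 85 x 125 x 59 mm high; origin under its centre
- tips_green: bystander, to be left alone: green pipette-tip box with white top, 85 x 125 x 59 mm high; origin under its centre
- tube_rack: bystander, to be left alone: blue tube rack with capped tubes, 60 x 110 x 60 mm high; origin under its centre
- timer: bystander, to be left alone: small white timer, 65 x 55 x 16 mm high; origin under its centre
- bottle: bystander, to be left alone: clear bottle with blue cap, 64 mm across, about 130 mm high; origin under its centre
- jar: bystander, to be left alone: amber jar with red cap, 60 mm across, about 80 mm high; origin under its centre
- well_plate: bystander, to be left alone: white 96-well plate, 127 x 85 x 15 mm high; origin under its centre
There are look-alikes about, which are no part of the job. What is shaped like the heater but green or pink is not meant.

How it is judged:
By the outcome, as a careful person would: the job done as asked, in the order asked, and still so for the second after the job is handed in, while the arm keeps its last pose, push and grip.
It also fails if it takes over 64 s, if anything falls off the work surface, if the arm or the gripper's body presses on something with over 40 N, if the wrist force passes 120 N, or if a joint passes its speed limit or range.

## Working session

There is one attempt and no reset: what is moved stays moved. The work goes in short steps, Python scripts to look and compute and a shell command to move; the robot and the scene stay as the last step left them, time stands still between calls to the robot, and variables do not carry over. Pictures are saved under pics/ and viewed, and the job is handed in when it is done.

```bash
mkdir -p pics; ls; cat > h.py <<'E'
import numpy as np, cv2
from workcell import bot, optics
from scipy.spatial.transform import Rotation as Ro
def save(n,f):
    im=optics.camera(n); cv2.imwrite('pics/'+f,im[:,:,::-1]); return im
def ray(n,uv,obs=None):
    p=optics.camera_params(n)
    u=cv2.undistortPoints(np.array([[uv]],float),np.array(p['camera_matrix']),np.array(p['D']))[0,0]
    d=np.array([u[0],u[1],1.])
    if n=='wrist':
        M=np.array(p['mount']);R=Ro.from_euler('xyz',obs['tcp_rot'],degrees=True).as_matrix()
        return R@M[:3,3]+obs['ee_pos'], R@M[:3,:3]@d
    R=np.array(p['R']);t=np.array(p['t'])
    return -R.T@t, R.T@d
def onz(n,uv,z,obs=None):
    o,d=ray(n,uv,obs); return o+d*(z-o[2])/d[2]
def proj(n,X):
    p=optics.camera_params(n);R=np.array(p['R']);t=np.array(p['t'])
    return cv2.projectPoints(np.atleast_2d(np.array(X,float)),cv2.Rodrigues(R)[0],t,np.array(p['camera_matrix']),np.array(p['D']))[0][:,0]
E
python3 - <<'E'
from h import *
print(bot.get_obs())
for n in('scene','side','wrist'): save(n,n+'0.png')
for n in('scene','side'):
    p=optics.camera_params(n); print(n,-np.array(p['R']).T@p['t'],np.array(p['R'])[2])
E
```

```text
pics
{'time': 0.0, 'q': array([ 6.60624039e+01,  5.01070698e+00,  1.00367020e+01,  9.51020426e+01,
       -8.07520464e-04,  9.00009624e+01]), 'qd': array([-0.13669334, -0.08639866, -0.04519651, -0.02203229, -0.02815483,
       -0.04953626]), 'joint_efforts': array([ 4.30839577e-05, -5.20386028e+01,  4.64803648e+01,  1.65261637e-02,
       -5.36830646e-05,  1.87773270e-05]), 'ee_pos': array([0.22306615, 0.50247706, 0.230607  ]), 'tcp_rot': array([1.79999191e+02, 7.60475365e-02, 6.60614415e+01]), 'wrist_force': array([-0.41637299,  0.07416657, -0.09031637]), 'torque': array([ 0.07351089,  0.01204137, -0.0182743 ]), 'opening': 0.08547476890086718}
scene [ 1.11693239 -0.82664013  0.73473887] [-0.48811517  0.66295485 -0.56765699]
side [ 0.28966492 -0.68578213  0.83079656] [ 0.2277308   0.62391569 -0.74757467]
```

View pics/scene0.png

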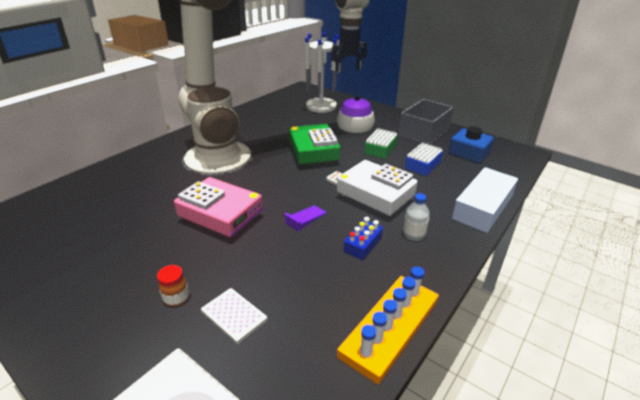

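View pics/side0.png

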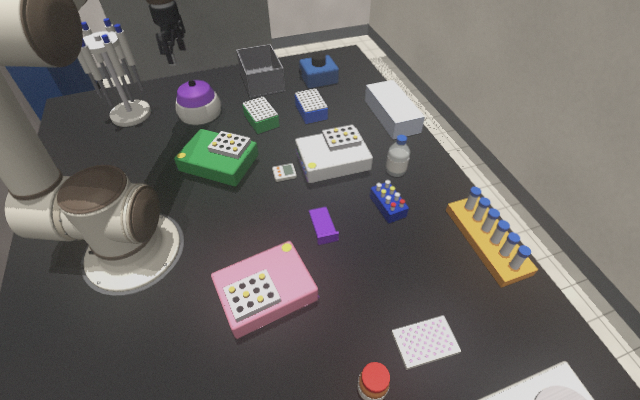

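View pics/wrist0.png

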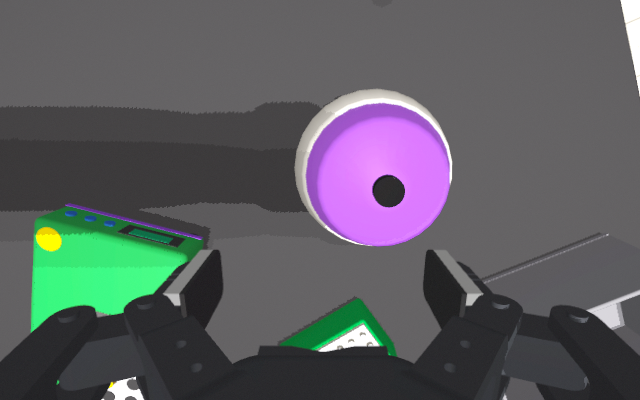

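The grey heater is mid-table with its dot at side (312,166). The purple wedge is at side (323,225), with its plate on the lower right. I'll measure both.

```bash
python3 - <<'E'
from h import *
a=cv2.imread('pics/side0.png')[115:255,260:420]; b=cv2.imread('pics/scene0.png')[150:250,270:430]
cv2.imwrite('pics/z.png',np.vstack([cv2.resize(a,(640,560),interpolation=cv2.INTER_CUBIC)]))
cv2.imwrite('pics/z2.png',cv2.resize(b,(800,500),interpolation=cv2.INTER_CUBIC))
for n,dot,box in(('side',(312,166),(300,330,155,175)),('scene',(343,190),(330,358,180,200))):
    im=cv2.imread(f'pics/{n}0.png'); hsv=cv2.cvtColor(im,cv2.COLOR_BGR2HSV)
    m=cv2.inRange(hsv,(20,60,120),(38,255,255)); 
    k,l,s,c=cv2.connectedComponentsWithStats(m)
    for i in range(1,k):
        if s[i,4]>8: print(n,'yel',c[i],s[i,4],onz(n,c[i],.077)[:2])
    m=cv2.inRange(hsv,(125,90,40),(150,255,255)); k,l,s,c=cv2.connectedComponentsWithStats(m)
    for i in range(1,k):
        if s[i,4]>60:
            print(n,'pur',c[i],s[i],onz(n,c[i],.012)[:2])
E
```

```text
side yel [335.45454545 129.63636364] 11 [0.63450568 0.19867828]
side yel [345.2 133. ] 10 [0.65738164 0.17327361]
side yel [228.58333333 135.25      ] 12 [0.31350365 0.28125598]
side yel [354.72727273 136.81818182] 11 [0.67840025 0.1465358 ]
side yel [231.61538462 141.61538462] 13 [0.31711189 0.24804589]
side yel [333.2 141. ] 10 [0.6090128  0.14952933]
side yel [214.11764706 143.41176471] 17 [0.26562041 0.25730591]
side yel [234.4 148.4] 15 [0.31955517 0.21434548]
side yel [180.94444444 154.94444444] 36 [0.16572486 0.23774788]
side yel [311.5 165. ] 36 [0.51442947 0.07096072]
side yel [392.19047619 188.0952381 ] 21 [ 0.69267902 -0.08598919]
side yel [383.4 191.4] 15 [ 0.66501362 -0.08916512]
side yel [490.37171053 241.39912281] 1824 [ 0.84107335 -0.32348998]
side yel [286.40909091 247.09090909] 66 [ 0.37231764 -0.17590646]
side yel [261.5 276. ] 26 [ 0.29911408 -0.23229825]
side yel [231.44827586 289.31034483] 29 [ 0.22972254 -0.24302476]
side yel [245.46875 293.65625] 32 [ 0.25653114 -0.26323856]
side yel [259.74193548 298.41935484] 31 [ 0.28316359 -0.28426862]
side pur [194.419274
[... 633 characters left out ...]
scene yel [197.5 190. ] 12 [ 0.22933311 -0.25716166]
scene yel [215.63636364 190.09090909] 11 [ 0.27080232 -0.22473589]
scene yel [253.12820513 194.84615385] 39 [ 0.37319307 -0.17452263]
scene yel [197.93333333 196.4       ] 15 [ 0.25679862 -0.27731743]
scene yel [361.32 223.44] 25 [ 0.68725971 -0.09365124]
scene yel [371.0952381  227.57142857] 21 [ 0.71646011 -0.09247869]
scene yel [388.61306876 330.62846391] 2923 [ 0.91469357 -0.34367311]
scene pur [356.01010101 106.78585859] [341  97  31  20 495] [0.14656805 0.69563295]
scene pur [303.51587302 216.82063492] [284 205  43  27 630] [ 0.49570107 -0.09952133]
scene pur [246.24324324 221.68918919] [231 208  32  28  74] [ 0.38265695 -0.21878143]
```

View pics/z.png

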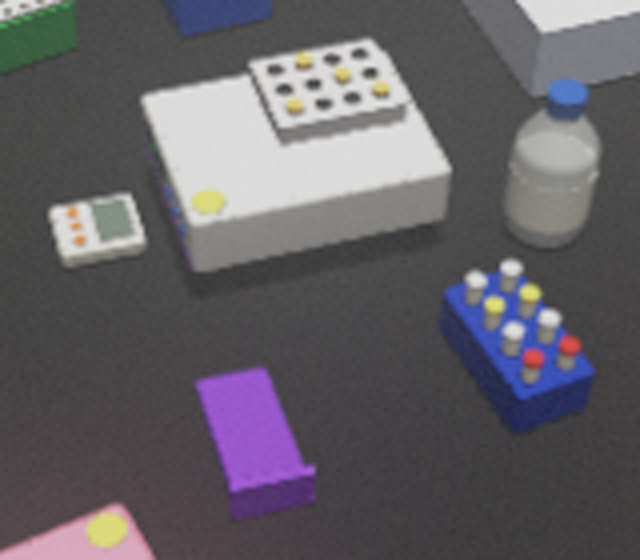

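View pics/z2.png

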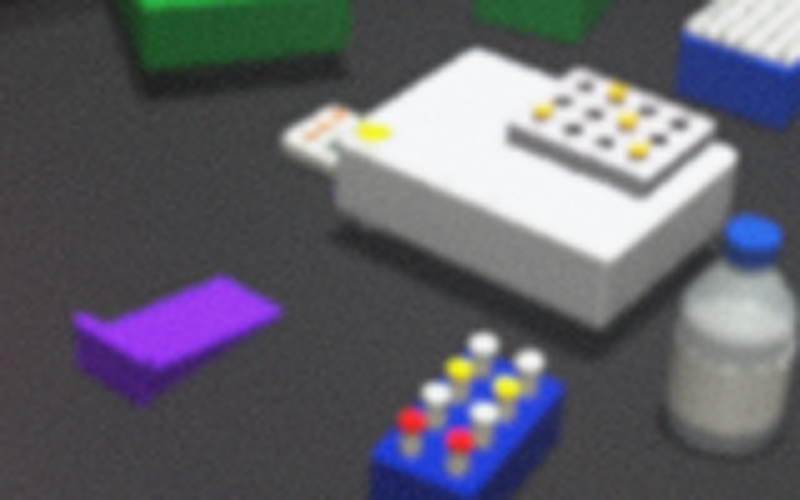

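```bash
python3 - <<'E'
from h import *
s=lambda p:(260+p[0]/4-.375,115+p[1]/4-.375)
c=lambda p:(270+p[0]/5-.4,150+p[1]/5-.4)
for nm,p,z in(('FL',(145,97),.077),('FR',(190,227),.077),('BR',(447,172),.077),('tipL',(197,382),.002),('tipR',(266,369),.002),('pl_L',(232,490),.034),('pl_R',(314,468),.034),('plbL',(236,516),0),('plbR',(314,500),0)): print('side',nm,onz('side',s(p),z)[:2].round(4))
for nm,p,z in(('FL',(475,48),.077),('FR',(338,152),.077),('BR',(607,262),.077),('tipL',(222,276),.002),('tipR',(282,313),.002),('pl_L',(75,318),.034),('pl_R',(155,360),.034),('plbL',(80,363),0),('plbR',(140,405),0)): print('scene',nm,onz('scene',c(p),z)[:2].round(4))
E
```

```text
side FL [0.5048 0.1962]
side FR [0.4949 0.0504]
side BR [0.6886 0.0435]
side tipL [ 0.4735 -0.0257]
side tipR [ 0.5233 -0.0304]
side pl_L [ 0.4604 -0.1436]
side pl_R [ 0.5158 -0.1446]
side plbL [ 0.4635 -0.1411]
side plbR [ 0.5163 -0.1461]
scene FL [0.5077 0.2003]
scene FR [0.5132 0.0394]
scene BR [0.6992 0.0398]
scene tipL [ 0.4731 -0.0226]
scene tipR [ 0.5251 -0.0301]
scene pl_L [ 0.4616 -0.142 ]
scene pl_R [ 0.5223 -0.1435]
scene plbL [ 0.4613 -0.1396]
scene plbR [ 0.5136 -0.1473]
```

```bash
python3 -c "
from h import *
print(np.round(optics.camera_params('wrist')['mount'],3), optics.camera_params('wrist')['camera_matrix'])"
python3 -m creep '[[-0.346,0.457,-0.1,0,0,1.153,0],[-0.346,0.457,-0.1,0,0,1.153,0],[-0.346,0.457,-0.1,0,0,1.153,0],[-0.346,0.457,-0.1,0,0,1.153,0],[-0.346,0.457,-0.1,0,0,1.153,0],[-0.346,0.457,-0.1,0,0,1.153,0],[-0.346,0.457,-0.1,0,0,1.153,0],[-0.346,0.457,-0.1,0,0,1.153,0]]' 40; python3 -c "
from h import *
print(bot.get_obs())"
```

```text
[[ 1.    -0.     0.001 -0.001]
 [-0.     0.965  0.262 -0.067]
 [-0.001 -0.262  0.965 -0.143]
 [ 0.     0.     0.     1.   ]] [[337.82894916   0.         322.67937963]
 [  0.         337.82894916 198.53624831]
 [  0.           0.           1.        ]]
time: 0.95
ee_pos: [0.4142, 0.1559, 0.3004]
tcp_rot: [-180.0, -0.0, -0.3]
wrist_force: [0.9, -0.1, -0.2]
opening: -0.0002
{'time': 0.95, 'q': array([ 2.06213890e+01, -7.46278139e+00,  5.68713549e+00,  1.03127932e+02,
        3.37490435e-04,  1.10949535e+02]), 'qd': array([-63.79352612,  10.00048695,  18.3016932 ,   8.53658876,
        -0.10643629,  -7.05558809]), 'joint_efforts': array([ 8.59213561e+00, -4.09308708e+01,  4.29634309e+01,  4.46442459e-01,
       -4.25870984e-02,  7.32997712e-01]), 'ee_pos': array([0.41422678, 0.15587591, 0.30042182]), 'tcp_rot': array([-1.79991824e+02, -2.04105562e-02, -3.28147684e-01]), 'wrist_force': array([ 0.94787774, -0.08481867, -0.18807091]), 'torque': array([ 0.04263791, -0.03556898, -0.02694038]), 'opening': -0.00023712648090164128}
```

```bash

python3 -m creep '[[0.09,0.12,-0.03,0,0,0,0],[0.09,0.12,-0.03,0,0,0,0],[0.09,0.12,-0.03,0,0,0,0],[0.09,0.12,-0.03,0,0,0,0],[0.09,0.12,-0.03,0,0,0,0],[0.09,0.12,-0.03,0,0,0,0],[0.09,0.12,-0.03,0,0,0,0]]'; python3 -c "
from h import *
o=bot.get_obs();print(o['ee_pos'],o['tcp_rot'],o['wrist_force']);np.save('o1.npy',o,allow_pickle=True)
save('wrist','w1.png')"
```

```text
time: 1.65
ee_pos: [0.5031, 0.0389, 0.3301]
tcp_rot: [-180.0, 0.0, 0.1]
wrist_force: [-0.3, 0.2, -0.0]
opening: 0.0003
[0.50310737 0.03890646 0.33009119] [-1.79989862e+02  1.28459670e-03  9.29661099e-02] [-0.29249617  0.17176479 -0.04552848]
```

View pics/w1.png

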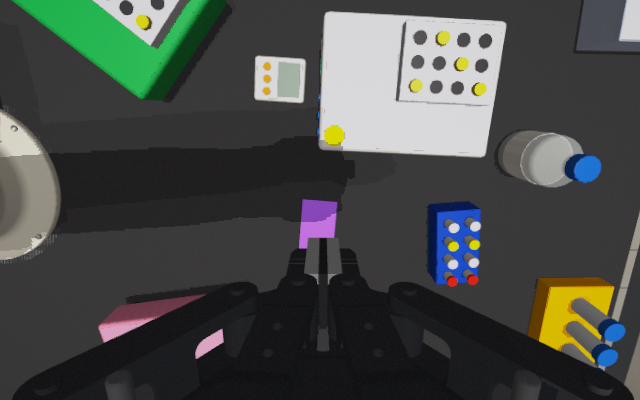

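The wrist view shows the grey heater with its dot at (334,135). The wedge tip edge runs (303,199)–(337,201), and the fingers hide the rest of the wedge.

```bash
python3 - <<'E'
from h import *
o=np.load('o1.npy',allow_pickle=True).item()
im=cv2.imread('pics/w1.png');hsv=cv2.cvtColor(im,cv2.COLOR_BGR2HSV)
m=cv2.inRange(hsv,(22,120,120),(38,255,255));m[:,:310]=0;m[:,360:]=0
k,l,s,c=cv2.connectedComponentsWithStats(m)
for i in range(1,k):
    if s[i,4]>20: print('dot',c[i],s[i],onz('wrist',c[i],.077,o))
m=cv2.inRange(hsv,(0,0,170),(179,40,255));m[:,:310]=0;m[:,510:]=0;m[170:]=0
k,l,s,c=cv2.connectedComponentsWithStats(m);i=1+np.argmax(s[1:,4])
cn=cv2.findContours((l==i).astype(np.uint8),0,2)[0][0]
print(cv2.approxPolyDP(cn,5,True)[:,0])
for nm,p in(('FL',(325,12)),('FR',(320,148)),('BR',(486,156))): print(nm,onz('wrist',p,.077,o)[:2])
m=cv2.inRange(hsv,(125,60,60),(155,255,255));k,l,s,c=cv2.connectedComponentsWithStats(m);i=1+np.argmax(s[1:,4])
cn=cv2.findContours((l==i).astype(np.uint8),0,2)[0][0]
for p in cv2.approxPolyDP(cn,3,True)[:,0]: print(p,onz('wrist',p.astype(float),.002,o)[:2],onz('wrist',p.astype(float),.009,o)[:2])
E
```

```text
dot [333.79076923 135.49230769] [324 126  21  20 325] [0.51533989 0.07328395 0.077     ]
[[325  14]
 [320 139]
 [327 126]
 [337 124]
 [346 150]
 [484 154]
 [505  23]]
FL [0.5047265  0.20310872]
FR [0.49939747 0.05884267]
BR [0.69529463 0.05013325]
[302 199] [ 0.47281763 -0.02322314] [ 0.47325822 -0.02132142]
[298 247] [ 0.46573542 -0.09795325] [ 0.46628134 -0.09494003]
[306 248] [ 0.47773634 -0.09954752] [ 0.47810376 -0.09651058]
[309 237] [ 0.4824057  -0.08185171] [ 0.48270368 -0.07907797]
[334 237] [ 0.51963968 -0.08178314] [ 0.51938386 -0.07901042]
[337 202] [ 0.52340427 -0.02762958] [ 0.52309246 -0.02566231]
```

```bash

python3 -m creep '[[0.012,-0.033,0.04,0,0,0.115,0],[0.012,-0.033,0.09,0,0,0.115,0],[0.012,-0.033,0.14,0,0,0.115,0],[0.012,-0.033,0.19,0,0,0.115,0],[0.012,-0.033,0.23,0,0,0.115,0],[0.012,-0.033,0.23,0,0,0.115,0],[0.012,-0.033,0.23,0,0,0.115,0],[0.012,-0.033,0.23,0,0,0.115,0]]'; python3 -c "
from h import *
o=bot.get_obs();print(o['ee_pos'],o['tcp_rot'],o['wrist_force'])
save('side','s2.png')"
```

```text
time: 2.5
ee_pos: [0.5171, 0.0714, 0.1033]
tcp_rot: [-179.9, -0.2, -6.6]
wrist_force: [-0.1, 0.1, 0.7]
opening: 0.0002
[0.51713368 0.0713786  0.10329172] [-179.93884478   -0.23587694   -6.55150404] [-0.11500153  0.06535817  0.66459407]
```

View pics/s2.png

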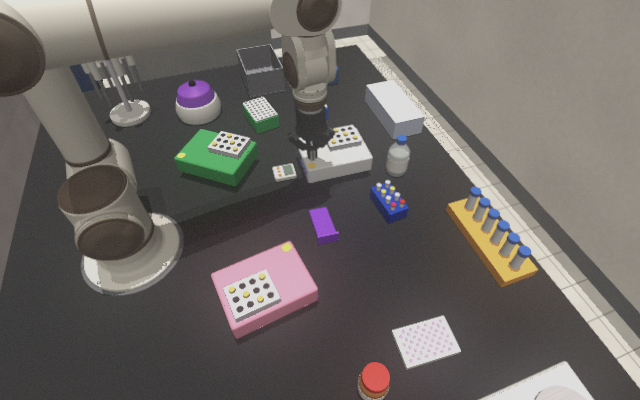

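Fingertips are over the dot. I'll descend slowly and watch the force.

```bash

python3 -m creep '[[-0.002,0,0.006,0,0,0,0],[-0.002,0,0.012,0,0,0,0],[-0.002,0,0.016,0,0,0,0],[-0.002,0,0.018,0,0,0,0],[-0.002,0,0.02,0,0,0,0],[-0.002,0,0.022,0,0,0,0]]'
python3 -m creep '[[0,0,0.001,0,0,0,0],[0,0,0.002,0,0,0,0],[0,0,0.003,0,0,0,0]]'
python3 -m creep '[[0,0,0.001,0,0,0,0],[0,0,0.002,0,0,0,0]]'
```

```text
time: 3.15
ee_pos: [0.5138, 0.071, 0.0779]
tcp_rot: [-180.0, 0.0, -6.6]
wrist_force: [0.6, 0.4, -0.5]
opening: -0.0003
time: 3.45
ee_pos: [0.5138, 0.0708, 0.0753]
tcp_rot: [180.0, -0.0, -6.6]
wrist_force: [-2.0, -2.7, 3.9]
opening: -0.0001
time: 3.65
ee_pos: [0.5139, 0.0709, 0.0733]
tcp_rot: [180.0, -0.0, -6.6]
wrist_force: [-2.3, -2.3, 3.5]
opening: -0.0002
```

```bash

python3 -m creep '[[-0.0008,0.0014,0,0,0,0,0],[-0.0016,0.0028,0.001,0,0,0,0],[-0.002,0.0036,0.002,0,0,0,0]]'
python3 -m creep '[[-0.0004,0.0007,0.001,0,0,0,0],[-0.0008,0.0014,0.002,0,0,0,0]]'
python3 -m creep '[[-0.0004,0.0007,0.001,0,0,0,0],[-0.0008,0.0014,0.002,0,0,0,0]]'
```

```text
time: 3.95
ee_pos: [0.5114, 0.0677, 0.0709]
tcp_rot: [-180.0, -0.0, -6.6]
wrist_force: [1.5, 1.1, 0.5]
opening: 0.0002
time: 4.15
ee_pos: [0.5109, 0.0669, 0.0695]
tcp_rot: [-179.9, -0.1, -6.6]
wrist_force: [0.5, 4.9, 9.6]
opening: -0.0001
time: 4.35
ee_pos: [0.5109, 0.0665, 0.0691]
tcp_rot: [-179.8, -0.2, -6.5]
wrist_force: [-1.4, 9.0, 18.2]
opening: -0.0001
```

The foot bottomed at z ≈ 0.070, where the force jumped from about 2 N to 18 N, so it rocked through about 7 mm. Next I retreat along the same arc.

```bash

python3 -m creep '[[0,0,-0.002,0,0,0,0],[0.0008,-0.0014,-0.004,0,0,0,0],[0.0016,-0.0028,-0.006,0,0,0,0],[0.0024,-0.0042,-0.008,0,0,0,0],[0.0028,-0.005,-0.011,0,0,0,0],[0.0028,-0.005,-0.02,0,0,0,0],[0.0028,-0.005,-0.04,0,0,0,0],[0.0028,-0.005,-0.04,0,0,0,0]]'
python3 -m creep '[[0,0.03,-0.02,0,0,0,0.3],[0,0.08,-0.02,0,0,0,0.3],[0,0.13,-0.02,0,0,0,0.3],[0,0.18,-0.02,0,0,0,0.3],[0,0.23,-0.02,0,0,0,0.3],[0,0.26,-0.02,0,0,0,0.3],[0,0.26,-0.02,0,0,0,0.3],[0,0.26,-0.02,0,0,0,0.3]]'
python3 -c "
from h import *
o=bot.get_obs();print(o['ee_pos'],o['tcp_rot'],o['wrist_force']);np.save('o3.npy',o,allow_pickle=True)
save('wrist','w3.png');save('side','s3.png')"
```

```text
time: 5.15
ee_pos: [0.514, 0.07, 0.1097]
tcp_rot: [-179.9, -0.2, -6.6]
wrist_force: [-0.1, 0.3, 0.8]
opening: -0.0
time: 5.95
ee_pos: [0.4827, -0.1889, 0.1266]
tcp_rot: [-180.0, 0.0, -6.7]
wrist_force: [0.3, 0.1, -0.1]
opening: 0.0258
[ 0.48267706 -0.18886423  0.12655295] [-1.79970846e+02  4.05961218e-02 -6.68692520e+00] [ 0.33305461  0.10618741 -0.06854007]
```

View pics/w3.png

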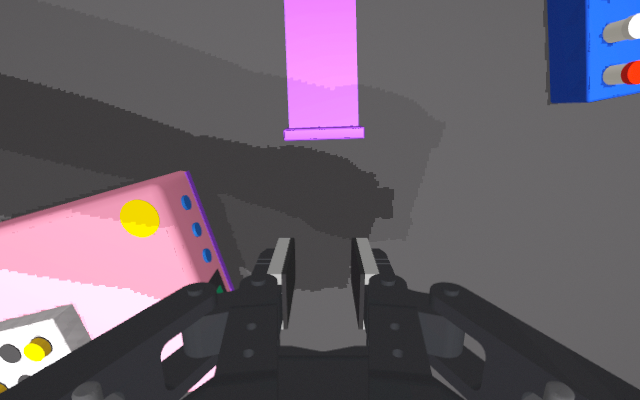

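View pics/s3.png

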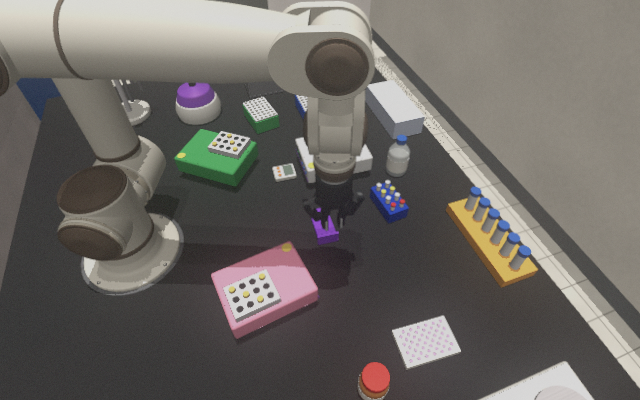

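In the wrist view the plate's top rear edge runs (284,139)–(363,137), and the pink heater's corner is at about (188,172). I'll compute both.

```bash
python3 - <<'E'
from h import *
o=np.load('o3.npy',allow_pickle=True).item()
for nm,p,z in(('plL',(284.5,139),.034),('plR',(363.5,137),.034),('wedge edge L lo',(289,128),.020),('L hi',(284,2),.005),('R lo',(357,127),.020),('R hi',(355,2),.005),('pinkTop',(188,172),.077),('pinkR',(232,292),.077)): print(nm,onz('wrist',p,z,o)[:2].round(4))
E
```

```text
plL [ 0.4612 -0.1414]
plR [ 0.5153 -0.1463]
wedge edge L lo [ 0.4638 -0.135 ]
L hi [ 0.471  -0.0486]
R lo [ 0.5128 -0.14  ]
R hi [ 0.5207 -0.0545]
pinkTop [ 0.4081 -0.1502]
pinkR [ 0.419  -0.2298]
```

```bash

python3 -m creep '[[0,0,0.04,0,0,0,0.3],[0,0,0.08,0,0,0,0.3],[0,0,0.105,0,0,0,0.3],[0,0,0.112,0,0,0,0.3],[0,0,0.112,0,0,0,0.3],[0,0,0.112,0,0,0,0.3]]'
python3 -m creep '[[0,-0.006,0,0,0,0,0.3],[0,-0.012,0,0,0,0,0.3],[0,-0.018,0,0,0,0,0.3],[0,-0.022,0,0,0,0,0.3],[0,-0.026,0,0,0,0,0.3]]'
python3 -m creep '[[0,-0.003,0,0,0,0,0.3],[0,-0.006,0,0,0,0,0.3],[0,-0.009,0,0,0,0,0.3],[0,-0.012,0,0,0,0,0.3],[0,-0.015,0,0,0,0,0.3]]'
```

```text
time: 6.65
ee_pos: [0.484, -0.1883, 0.0166]
tcp_rot: [180.0, -0.1, -6.5]
wrist_force: [-0.2, 0.3, 0.8]
opening: 0.0255
time: 7.15
ee_pos: [0.4861, -0.1622, 0.0152]
tcp_rot: [180.0, -0.0, -6.6]
wrist_force: [-0.6, -0.7, -0.2]
opening: 0.0255
time: 7.65
ee_pos: [0.4877, -0.1476, 0.015]
tcp_rot: [180.0, 0.0, -6.6]
wrist_force: [-1.0, -0.9, 0.6]
opening: 0.0256
```

```bash

python3 -m creep '[[0,-0.006,0,0,0,0,0.3],[0,-0.014,0,0,0,0,0.3],[0,-0.022,0,0,0,0,0.3],[0,-0.03,0,0,0,0,0.3],[0,-0.038,0,0,0,0,0.3],[0,-0.046,0,0,0,0,0.3],[0,-0.053,0,0,0,0,0.3],[0,-0.058,0,0,0,0,0.3]]'
python3 -c "
from h import *
o=bot.get_obs();print(o['ee_pos'],o['tcp_rot'],o['wrist_force']);np.save('o4.npy',o,allow_pickle=True)
save('wrist','w4.png');im=save('side','s4.png');save('scene','c4.png')
cv2.imwrite('pics/s4z.png',cv2.resize(im[110:250,260:420,::-1],(640,560),interpolation=cv2.INTER_CUBIC))"
```

```text
time: 8.45
ee_pos: [0.4944, -0.0895, 0.015]
tcp_rot: [-180.0, 0.0, -6.6]
wrist_force: [0.3, 0.0, 0.0]
opening: 0.0253
[ 0.49441559 -0.08945833  0.01499074] [-1.79996941e+02  5.54178666e-03 -6.56663175e+00] [0.30769779 0.0243918  0.01531971]
```

View pics/w4.png

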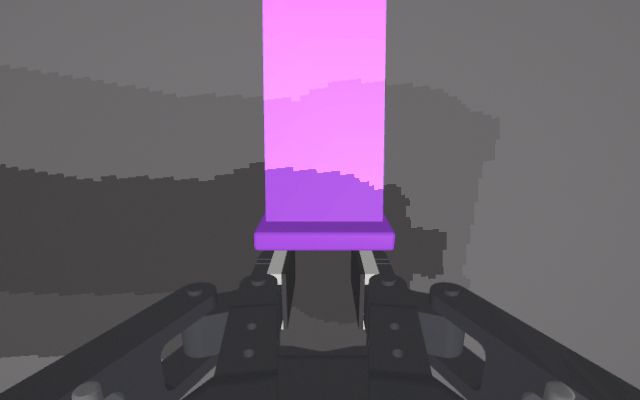

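View pics/s4z.png

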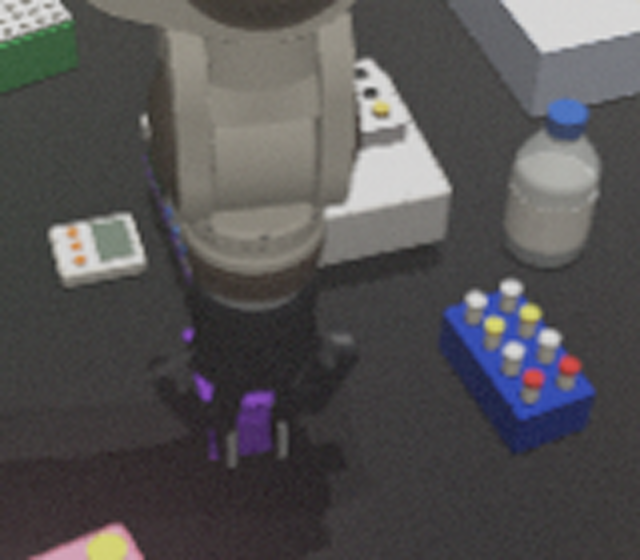

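```bash
python3 - <<'E'
from h import *
o=np.load('o4.npy',allow_pickle=True).item()
a=onz('wrist',(255.5,232),.034,o);b=onz('wrist',(394,232),.034,o)
print(onz('wrist',(255.5,234),.034,o),onz('wrist',(255.5,249),.034,o),onz('wrist',(255.5,249),.0,o)); print(a,b,np.degrees(np.arctan2((b-a)[1],(b-a)[0])))
E
```

```text
[ 0.46991095 -0.06855843  0.034     ] [ 0.46885492 -0.07480527  0.034     ] [ 0.45988794 -0.08874882  0.        ]
[ 0.47004953 -0.06773752  0.034     ] [ 0.52366953 -0.07389693  0.034     ] -6.552927749122225
```

The wedge sits square in the gripper, and its rear is about 150 mm from the foot. First contact should be after roughly 55 mm.

```bash

python3 -m creep '[[0,-0.005,0,0,0,0,0.3],[0,-0.012,0,0,0,0,0.3],[0,-0.019,0,0,0,0,0.3],[0,-0.026,0,0,0,0,0.3],[0,-0.032,0,0,0,0,0.3],[0,-0.036,0,0,0,0,0.3],[0,-0.038,0,0,0,0,0.3],[0,-0.04,0,0,0,0,0.3]]'
python3 -m creep '[[0,-0.001,0,0,0,0,0.3],[0,-0.002,0,0,0,0,0.3],[0,-0.003,0,0,0,0,0.3],[0,-0.004,0,0,0,0,0.3]]'
python3 -m creep '[[0,-0.001,0,0,0,0,0.3],[0,-0.002,0,0,0,0,0.3],[0,-0.003,0,0,0,0,0.3],[0,-0.004,0,0,0,0,0.3]]'
```

```text
time: 9.4
ee_pos: [0.499, -0.0503, 0.015]
tcp_rot: [180.0, -0.0, -6.6]
wrist_force: [-0.6, -0.7, 0.4]
opening: 0.0256
time: 9.8
ee_pos: [0.4994, -0.0465, 0.015]
tcp_rot: [180.0, 0.0, -6.6]
wrist_force: [0.3, -0.3, 1.1]
opening: 0.0253
time: 10.2
ee_pos: [0.4999, -0.0424, 0.0151]
tcp_rot: [180.0, -0.0, -6.6]
wrist_force: [0.1, -0.9, 0.7]
opening: 0.0258
```

```bash

for i in 1; do :; done
python3 -m creep '[[0,-0.001,0,0,0,0,0.3],[0,-0.002,0,0,0,0,0.3]]'
python3 -m creep '[[0,-0.001,0,0,0,0,0.3],[0,-0.002,0,0,0,0,0.3]]'
python3 -m creep '[[0,-0.001,0,0,0,0,0.3],[0,-0.002,0,0,0,0,0.3]]'
```

```text
time: 10.4
ee_pos: [0.5001, -0.0404, 0.015]
tcp_rot: [180.0, -0.0, -6.6]
wrist_force: [0.1, -1.3, 0.6]
opening: 0.0256
time: 10.6
ee_pos: [0.5004, -0.0384, 0.015]
tcp_rot: [-180.0, -0.0, -6.6]
wrist_force: [-0.8, -0.7, 0.1]
opening: 0.0255
time: 10.8
ee_pos: [0.5006, -0.0365, 0.015]
tcp_rot: [-180.0, 0.0, -6.6]
wrist_force: [-0.4, -1.6, 0.6]
opening: 0.0252
```

```bash

python3 -m creep '[[0,-0.001,0,0,0,0,0.3],[0,-0.002,0,0,0,0,0.3]]'
python3 -m creep '[[0,-0.001,0,0,0,0,0.3]]'
python3 -m creep '[[0,-0.001,0,0,0,0,0.3]]'
```

```text
time: 11.0
ee_pos: [0.5008, -0.0345, 0.015]
tcp_rot: [-180.0, 0.0, -6.6]
wrist_force: [-0.6, -0.9, 0.5]
opening: 0.0257
time: 11.1
ee_pos: [0.5009, -0.0335, 0.015]
tcp_rot: [180.0, 0.0, -6.6]
wrist_force: [0.7, -1.0, 1.0]
opening: 0.0256
time: 11.2
ee_pos: [0.501, -0.0325, 0.015]
tcp_rot: [180.0, 0.0, -6.6]
wrist_force: [0.4, -0.9, 0.9]
opening: 0.0256
```

```bash

python3 -m creep '[[0,-0.001,0,0,0,0,0.3]]'
python3 -m creep '[[0,-0.001,0,0,0,0,0.3]]'
python3 -m creep '[[0,-0.001,0,0,0,0,0.3]]'
```

```text
time: 11.3
ee_pos: [0.5011, -0.0315, 0.015]
tcp_rot: [180.0, 0.0, -6.6]
wrist_force: [-0.9, -1.1, 0.5]
opening: 0.0257
time: 11.4
ee_pos: [0.5013, -0.0305, 0.015]
tcp_rot: [180.0, 0.0, -6.6]
wrist_force: [-0.4, -1.3, 1.8]
opening: 0.0255
time: 11.5
ee_pos: [0.5014, -0.0297, 0.015]
tcp_rot: [180.0, 0.0, -6.6]
wrist_force: [-0.1, -2.7, 0.6]
opening: 0.0257
```

Force is starting to rise.

```bash

python3 -m creep '[[0,-0.0005,0,0,0,0,0.3]]'
python3 -m creep '[[0,-0.0005,0,0,0,0,0.3]]'
```

```text
time: 11.6
ee_pos: [0.5014, -0.0292, 0.0151]
tcp_rot: [180.0, -0.0, -6.6]
wrist_force: [-0.8, -3.6, 1.0]
opening: 0.0256
time: 11.7
ee_pos: [0.5015, -0.0288, 0.015]
tcp_rot: [180.0, -0.0, -6.6]
wrist_force: [0.5, -4.0, 0.1]
opening: 0.0257
```

Push force is 4 N against about 1 N of free sliding, so the wedge has taken up the gap. Now I back off and check.

```bash

python3 -m creep '[[0,0.01,0,0,0,0,0.3],[0,0.025,0,0,0,0,0.3],[0,0.03,-0.04,0,0,0,0.3],[0,0.03,-0.09,0,0,0,0.2],[0,0.03,-0.14,0,0,0,0],[0,0.01,-0.19,0,0,0,0],[0,0,-0.19,0,0,0,0],[0,0,-0.19,0,0,0,0]]'
python3 -c "
from h import *
o=bot.get_obs();print(o['ee_pos'],o['tcp_rot'],o['wrist_force']);np.save('o5.npy',o,allow_pickle=True)
save('wrist','w5.png');im=save('side','s5.png')
cv2.imwrite('pics/s5z.png',cv2.resize(im[110:250,260:420,::-1],(640,560),interpolation=cv2.INTER_CUBIC))"
```

```text
time: 12.5
ee_pos: [0.5022, -0.0285, 0.2063]
tcp_rot: [-180.0, -0.1, -6.5]
wrist_force: [-0.1, 0.0, -0.8]
opening: -0.0
[ 0.50217465 -0.02853717  0.20625999] [-1.79966823e+02 -1.45373798e-01 -6.54619480e+00] [-0.12072546  0.04671121 -0.83420434]
```

View pics/w5.png

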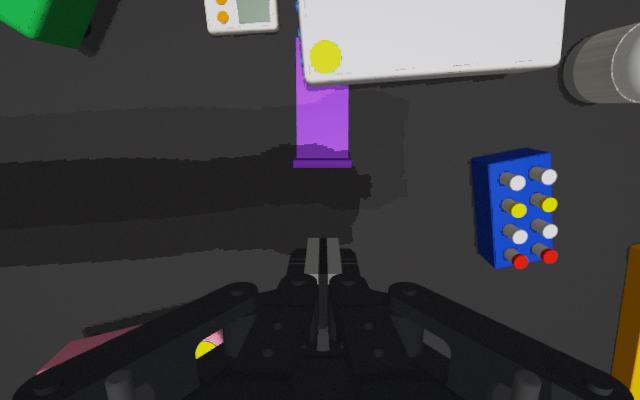

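View pics/s5z.png

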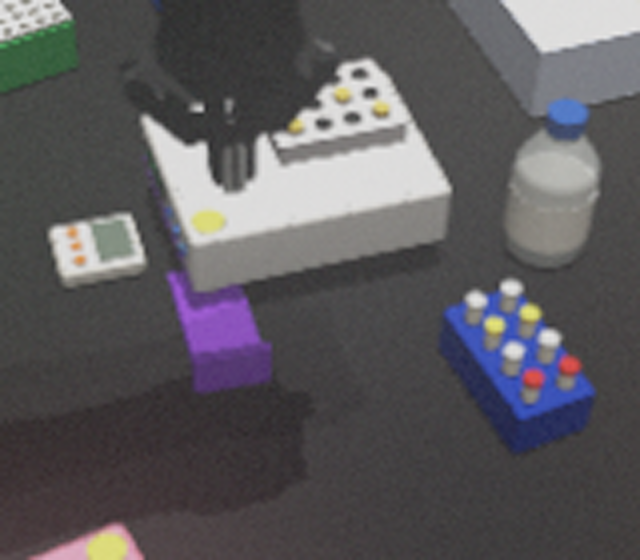

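The wedge is under the corner, and the heater looks unmoved in the side view. I'll check the numbers.

```bash
python3 - <<'E'
from h import *
o=np.load('o5.npy',allow_pickle=True).item()
im=cv2.imread('pics/w5.png');hsv=cv2.cvtColor(im,cv2.COLOR_BGR2HSV)
m=cv2.inRange(hsv,(22,120,120),(38,255,255));m[:,:290]=0;m[:,360:]=0
k,l,s,c=cv2.connectedComponentsWithStats(m)
for i in range(1,k):
    if s[i,4]>20: print('dot',c[i],s[i],onz('wrist',c[i],.077,o))
print(onz('wrist',(293,168),.034,o),onz('wrist',(351,166.5),.034,o))
im=cv2.imread('pics/side0.png').astype(int);j=cv2.imread('pics/side0.png')
for f in('side0','s5'):
    h=cv2.cvtColor(cv2.imread(f'pics/{f}.png'),cv2.COLOR_BGR2HSV)
    m=cv2.inRange(h,(20,60,120),(38,255,255))[155:175,300:325]; M=cv2.moments(m,True); print(f,M['m10']/M['m00']+300,M['m01']/M['m00']+155,M['m00'])
a=cv2.cvtColor(cv2.imread('pics/side0.png'),6);b=cv2.cvtColor(cv2.imread('pics/s5.png'),6)
print('BR shift',cv2.phaseCorrelate(a[145:185,345:380].astype(float),b[145:185,345:380].astype(float)))
E
```

```text
dot [325.02224969  56.35475896] [310  40  31  33 809] [0.51544715 0.07357531 0.077     ]
[ 0.47549639 -0.01487415  0.034     ] [ 0.52994066 -0.01969659  0.034     ]
side0 311.5 165.0 36.0
s5 311.52941176470586 164.91176470588235 34.0
BR shift ((0.005861240914875054, 0.06108518206495006), 0.9719603590543835)
```

```bash

python3 -m creep '[[0.001,-0.045,0.02,0,0,0,0],[0.001,-0.09,0.04,0,0,0,0],[0.001,-0.101,0.08,0,0,0,0],[0.001,-0.101,0.11,0,0,0,0],[0.001,-0.101,0.12,0,0,0,0],[0.001,-0.101,0.122,0,0,0,0],[0.001,-0.101,0.122,0,0,0,0]]'
python3 -m creep '[[0,0,0.002,0,0,0,0],[0,0,0.004,0,0,0,0],[0,0,0.006,0,0,0,0]]'
python3 -m creep '[[0,0,0.001,0,0,0,0],[0,0,0.001,0,0,0,0]]'
```

```text
time: 13.3
ee_pos: [0.5142, 0.0709, 0.0836]
tcp_rot: [-180.0, -0.0, -6.6]
wrist_force: [0.4, 0.3, 0.7]
opening: 0.0
time: 13.6
ee_pos: [0.5145, 0.0715, 0.0777]
tcp_rot: [-180.0, -0.1, -6.6]
wrist_force: [0.3, 0.1, 0.5]
opening: 0.0003
time: 13.8
ee_pos: [0.5142, 0.0716, 0.0765]
tcp_rot: [180.0, -0.0, -6.6]
wrist_force: [0.2, -1.2, 2.8]
opening: 0.0001
```

```bash

python3 -m creep '[[0,0,0.0005,0,0,0,0],[0,0,0.0005,0,0,0,0]]'
python3 -m creep '[[0,0,0.0005,0,0,0,0],[0,0,0.0005,0,0,0,0]]'
```

```text
time: 14.0
ee_pos: [0.5142, 0.0715, 0.0764]
tcp_rot: [180.0, -0.1, -6.6]
wrist_force: [-2.7, -2.0, 6.9]
opening: 0.0002
time: 14.2
ee_pos: [0.5143, 0.0715, 0.0763]
tcp_rot: [180.0, -0.1, -6.6]
wrist_force: [-3.3, -2.1, 10.5]
opening: -0.0001
```

```bash

python3 -m creep '[[-0.0003,0.0002,0,0,0,0,0],[-0.0003,0.0002,0,0,0,0,0],[-0.0003,0.0002,0,0,0,0,0]]'
python3 - <<'E'
from h import *
im=save('side','s6.png')
o=bot.get_obs();print(o['ee_pos'],o['wrist_force'])
cv2.imwrite('pics/s6z.png',cv2.resize(im[110:250,260:420,::-1],(640,560),interpolation=cv2.INTER_CUBIC))
a=cv2.cvtColor(cv2.imread('pics/side0.png'),6);b=cv2.cvtColor(cv2.imread('pics/s6.png'),6);c=cv2.cvtColor(cv2.imread('pics/s5.png'),6)
print('BR shift',cv2.phaseCorrelate(a[145:185,345:380].astype(float),b[145:185,345:380].astype(float)))
print('wedge shift',cv2.phaseCorrelate(c[185:212,298:332].astype(float),b[185:212,298:332].astype(float)))
E
```

```text
time: 14.5
ee_pos: [0.5142, 0.0715, 0.0763]
tcp_rot: [-180.0, -0.1, -6.6]
wrist_force: [-2.3, -1.1, 9.2]
opening: 0.0001
[0.51424433 0.07144854 0.07631955] [-1.42251578 -1.43322022  9.32118165]
BR shift ((0.02241891059875556, 0.04280591843044945), 1.0018707367732291)
wedge shift ((0.13396039174184438, 1.5527582047454356), 0.2753652618303023)
```

View pics/s6z.png

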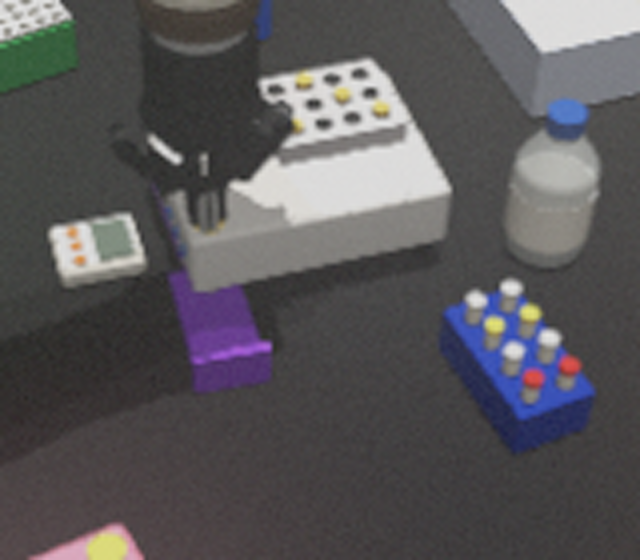

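The wedge plate is at the same pixels as before, and only its shading changed. I'll trim the press and hold it to confirm it's steady.

```bash

python3 -m creep '[[0,0,0.0001,0,0,0,0],[0,0,0.0001,0,0,0,0],[0,0,0.0001,0,0,0,0],[0,0,0.0001,0,0,0,0]]'
python3 -m creep '[[0,0,0,0,0,0,0],[0,0,0,0,0,0,0],[0,0,0,0,0,0,0],[0,0,0,0,0,0,0],[0,0,0,0,0,0,0],[0,0,0,0,0,0,0]]'
```

```text
time: 14.95
ee_pos: [0.5142, 0.0715, 0.0763]
tcp_rot: [-180.0, -0.1, -6.6]
wrist_force: [-3.0, -1.8, 10.1]
opening: -0.0
time: 15.55
ee_pos: [0.5143, 0.0715, 0.0763]
tcp_rot: [-180.0, -0.1, -6.6]
wrist_force: [-2.7, -1.0, 10.2]
opening: 0.0001
```

```bash
python3 -c "
from workcell import bot
print(bot.job_done()); print(bot.get_obs()['wrist_force'])"
```

```text
the job is handed in; nothing more can be done
None
the job is handed in; nothing more can be done
```

The heater now stands steady on the wedge, and I handed the job in at 15.6 s while holding a press of about 10 N on the yellow dot.

- **Rock test:** I pressed the dot with shut fingertips. The heater rocked down about 7 mm, then the force jumped to 18 N as the short foot met the bench.
- **Wedge:** I pushed it squarely by its back plate towards the short foot. It slid at about 1 N. I stopped when the push reached 4 N, about 1.4 mm after it first met the foot.
- **Final press:** The force held at 10.1–10.2 N for the last 0.6 s. The fingertips sank only about 0.2 mm as the force rose from 3 to 10 N.
- **Heater position:** After wedging, the dot measured within 0.3 mm of where it started. The back-right corner showed no visible shift in the side camera.

- **Inconclusive check:** My image comparison of the wedge before and after the final press gave an unreliable 1.5-pixel shift, because the arm's shadow fell across it. By eye, the wedge's push plate was at the same pixels in both pictures.
- **Sideways force:** About 3 N remains on the fingertips during the final press.

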